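Sort the lock-up pieces into their trays

TASK

The pieces from a dismantled page are lying mixed up along the front of the table. Put each into the tray made to its length: the long dark wooden strip into the longest, narrow tray, both short wooden blocks into the middle-sized tray and both iron quoins into the smallest tray. Each piece must end lying flat on its tray's floor, the same side up as it lies now, not on another piece or on a wall; leave the ink tin and the loupe where they stand.

Things in the scene. Friction and masses are not known exactly. Their poses are not given: they have to be found in the camera images.
- strip_long: long dark brown wooden strip, 20 x 150 x 16.5 mm. Lies flat on the table at the start; origin at the centre of its underside, z up, long axis along its y.
- block_a: short light wooden block, 30 x 100 x 16.5 mm, one of two alike. Lies flat on the table at the start; origin at the centre of its underside, z up, long axis along its y.
- block_b: short light wooden block, 30 x 100 x 16.5 mm, the other of the two. Lies flat on the table at the start; origin at the centre of its underside, z up, long axis along its y.
- quoin_a: iron quoin (grey locking wedge block with a round key hole in its top), 18 x 53 x 17.5 mm, one of two alike. Lies flat on the table at the start; origin at the centre of its underside, z up, long axis along its y.
- quoin_b: iron quoin, 18 x 53 x 17.5 mm, the other of the two. Lies flat on the table at the start; origin at the centre of its underside, z up, long axis along its y.
- tray_long: longest, narrow tray: low open wooden tray with brass corner plates, fixed to the table. Inner floor 80 mm along its x by 176 mm along its y; outside 92 x 188 mm (walls 6 mm thick). Floor 4 mm above the table, wall tops 11 mm above the table (7 mm above the floor). Origin at the centre of its underside, on the table; z up. Takes the long strip.
- tray_mid: middle-sized, widest tray, nearly square: low open wooden tray with brass corner plates, fixed to the table. Inner floor 140 mm along its x by 126 mm along its y; outside 152 x 138 mm (walls 6 mm thick). Floor 4 mm above the table, wall tops 11 mm above the table (7 mm above the floor). Origin at the centre of its underside, on the table; z up. Takes both short blocks, side by side.
- tray_small: smallest tray: low open wooden tray with brass corner plates, fixed to the table. Inner floor 118 mm along its x by 80 mm along its y; outside 130 x 92 mm (walls 6 mm thick). Floor 4 mm above the table, wall tops 11 mm above the table (7 mm above the floor). Origin at the centre of its underside, on the table; z up. Takes both quoins, side by side.
- ink_tin: round ink tin with a black lid, 88 mm across, 47 mm tall, loose bystander behind the trays, to be left alone. Origin at the centre of its underside.
- loupe: black stand loupe, 40 mm across, 40 mm tall, loose bystander behind the trays, to be left alone. Origin at the centre of its underside.
Not all that is in view belongs to the job. Leave any green or turquoise look-alike of the quoin_b alone.

How it is judged:
At the end, for the whole second after the job is handed in: Strip in the long tray, both blocks in the middle tray, both quoins in the small tray: each piece's centre is within the tray's inner walls, its underside within about 2.5 mm of the tray floor, its top up and level within 0.05 rad, let go and at rest (x of strip_long in the frame of tray_long between -0.04 and 0.04 m and y of strip_long in the frame of tray_long between -0.088 and 0.088 m and z of strip_long in the frame of tray_long between 0.001 and 0.0065 m and angle between each of strip_long, block_a, block_b, quoin_a, quoin_b's own z axis and vertical below 0.05 rad and linear speed of each of strip_long, block_a, block_b, quoin_a, quoin_b below 0.02 m/s and contact force between each of strip_long, block_a, block_b, quoin_a, quoin_b and the fingers below 0.1 N and x of block_a in the frame of tray_mid between -0.07 and 0.07 m and y of block_a in the frame of tray_mid between -0.063 and 0.063 m and z of block_a in the frame of tray_mid between 0.001 and 0.0065 m and x of block_b in the frame of tray_mid between -0.07 and 0.07 m and y of block_b in the frame of tray_mid between -0.063 and 0.063 m and z of block_b in the frame of tray_mid between 0.001 and 0.0065 m and x of quoin_a in the frame of tray_small between -0.059 and 0.059 m and y of quoin_a in the frame of tray_small between -0.04 and 0.04 m and z of quoin_a in the frame of tray_small between 0.001 and 0.0065 m and x of quoin_b in the frame of tray_small between -0.059 and 0.059 m and y of quoin_b in the frame of tray_small between -0.04 and 0.04 m and z of quoin_b in the frame of tray_small between 0.001 and 0.0065 m); the robot touches nothing.
It fails at once if the ink tin is moved more than 20 mm or tipped (distance of ink_tin from where it was at the start of the episode above 0.02 m or angle between ink_tin's own z axis and vertical above 0.3 rad).
It fails at once if the loupe is moved more than 20 mm or tipped (distance of loupe from where it was at the start of the episode above 0.02 m or angle between loupe's own z axis and vertical above 0.3 rad).
It also fails if it takes over 104 s, if anything falls off the work surface, if the arm or the gripper's body presses on something with over 40 N, if the wrist force passes 120 N, or if a joint passes its speed limit or range.

ROBOT

A 6-joint arm with a two-finger parallel gripper is mounted at the origin on a cart in front of the work surface, level with it; the furniture and walls round the work are solid. World frame = base frame: x ahead of the robot, y to its left, z up, the work surface at z = 0. Lengths are in m, angles in rad, forces in N, time in s.
With the tool pointing down it reaches from about 0.325 to 0.9 m from the base axis. Payload 6.1 kg.
Tool frame: the origin (TCP) lies at the very end of the fingers, on their centre line; the grasp point (between the pads) lies 19 mm behind it; z points along the fingers, y is the line along which they close (so a half turn about z gives the same grasp; the last joint's range is limited). The gripper opens to 85 mm and grips with 20 to 120 N. Pads are 22 mm wide; open, the fingers measure 114 mm over their backs; the gripper's body (76 mm by 85 mm) begins 54 mm behind the grasp point. The pads swing forward as they close: fully open they stand 13 mm farther back than shut.
Start: joints at [1.094, 0.22, 1.526, -0, 1.395, -0.126], TCP at [0.215, 0.587, 0.199] pointing down, gripper open.
Joint ranges: [-2.98, 2.98], [-0.91, 2.08], [0.09, 2.57], [-1.24, 4.39], [0.2, 2.65], [-2.68, 2.68]. Speed limits (rad/s): [2.57, 2.57, 3.01, 3.14, 3.14, 3.14].

INTERFACE

Orientations are given as a unit quaternion [w, x, y, z].
In Python, from bench import env, eyes gives the robot as it stands. The module is installed in compiled form; this text tells all that it offers.
- The arm moves only by the shell command python3 -m creep 'ROWS'. ROWS is JSON, a list that holds one entry, the list of rows, each a list of 7 numbers: the shift along the tool's x, y, z in mm, then the turn, a rotation vector about the tool's x, y, z in units of 8 degrees (1.0 is 8 degrees), then the opening, from 0 (shut) to 1 (fully open). A call has 1 to 20 rows; each row is the pose to reach, as a shift and turn from the pose commanded when the call began, along the tool's axes at that moment; what a row does not reach only later rows make up. A row lasts 1/8 s, in which the tool goes at most 62.5 mm and 10.7 degrees, less where a joint would pass 70% of its speed; a pose out of reach is approached as far as the arm can. A call with a gripper value outside its range is refused whole. The fingers move at their own pace and stop on an object; the grip force is fixed at half the most. Time passes only in rows, so rows that repeat a pose let the fingers close. It gives the time, the measured TCP pose, the force, the opening and the grip force at its end, in the units of the state.
- env.state(): the state, without advancing time (a new reading comes with each control period).
- eyes.camera(name): name is "scene" or "top"; returns (picture, depth): 400x640x3 uint8, red, green, blue; 400x640 float32, m along the optical axis (not along the pixel's ray), 0 where there is no reading.
- eyes.calibration(name): a dict with "fx", "fy", "cx", "cy" (pixels), "rvec" (rotation vector, rad) and "tvec" (3), from world to camera coordinates, as OpenCV has them. Camera axes: x right, y down, z forward; pixel columns grow to the right and rows downward; lengths in m; the calibration is good to about 2 mm. A picture is of the moment at which its call begins. calibration takes no time and is no camera call.
- env.job_done(): hands the job in; it is judged then, once.
Trained networks look in the newest picture that a camera, given by its name, has taken for a name from the list of things; names that differ only in an ending like _2 or _b are one class to them, and where a whole thing is asked for, a point or a joint stands for the part that bears it (a point fixed in the world has none). Each returns a list of dicts, best first, with "score" (0 to 1); they miss things now and then, are a little off and sometimes report something else, mostly with a low value. They report only what shows in the picture. A call takes as long as a camera call. They do not tell look-alikes from the thing itself.
- eyes.boxes_of(camera, name): "box" ([left, top, width, height] in pixels, round what is visible of it).
- eyes.pinpoint(camera, name): "xy" ([column, row] in pixels: a listed point, or the origin of a listed thing).
The state is a dict: "clock": time; "joint_pos": joint angles; "qd": joint speeds; "effort": joint torques, N m; "ee_pos": TCP position; "orientation": TCP orientation; "contact_force": force on the tool from outside, world axes, zero at the start; "ft_torque": the same for the moment, N m; "opening": opening from 0.0 (shut) to 1.0 (fully open); "gripper_force": force on a finger pad.
Only numpy, scipy, OpenCV 4.12 (cv2) and the standard library are available. Lean on these libraries where they do the work, as an engineer would, in place of code of your own. Each camera call takes 0.05 s, during which the arm holds its last target. There are 200 camera calls.

## Working session

There is one attempt and no reset: what is moved stays moved. The work goes in short steps, Python scripts to look and compute and a shell command to move; the robot and the scene stay as the last step left them, time stands still between calls to the robot, and variables do not carry over. Pictures are saved under pics/ and viewed, at most 14 in all, crops included, and the job is handed in when it is done.

```bash
mkdir -p pics; cat > h.py <<'E'
import numpy as np, cv2
from bench import env, eyes
def cal(n):
    c=eyes.calibration(n); R=cv2.Rodrigues(np.array(c['rvec'],float))[0]
    return c,R,np.array(c['tvec'],float).ravel()
def cloud(n,d):
    c,R,t=cal(n); v,u=np.mgrid[:400,:640]
    P=np.stack([(u-c['cx'])/c['fx']*d,(v-c['cy'])/c['fy']*d,d],-1)
    return (P-t)@R
E
python3 - <<'E'
from h import *
for n in ('top','scene'):
    p,d=eyes.camera(n); np.savez('%s0.npz'%n,p=p,d=d)
    cv2.imwrite('pics/%s0.png'%n,p[...,::-1])
    for k in ['strip_long','block_a','quoin_a','tray_long','tray_mid','tray_small','ink_tin','loupe']:
        X=cloud(n,d)
        for r in eyes.boxes_of(n,k)[:5]:
            b=r['box']; u,v=int(b[0]+b[2]/2),int(b[1]+b[3]/2)
            print(n,k,round(r['score'],2),np.round(b),X[min(v,399),min(u,639)].round(3))
print(env.state())
E
```

```text
top strip_long 0.88 [291. 254.  49.   6.] [0.422 0.001 0.014]
top strip_long 0.74 [372. 176.  69.  33.] [ 0.612 -0.255  0.003]
top block_a 0.78 [448. 242.  31.  30.] [ 0.431 -0.412  0.016]
top block_a 0.62 [151. 239.  39.  15.] [0.438 0.402 0.022]
top quoin_a 0.6 [197. 248.  15.  18.] [0.413 0.306 0.014]
top quoin_a 0.34 [294. 160.  50.  54.] [ 0.618 -0.005  0.004]
top tray_long 0.63 [372. 179.  68.  30.] [ 0.605 -0.251  0.005]
top tray_mid 0.69 [295. 158.  48.  55.] [ 0.624 -0.005  0.003]
top tray_mid 0.17 [149. 238.  40.  15.] [0.44  0.406 0.017]
top tray_small 0.69 [221. 167.  36.  47.] [0.602 0.225 0.005]
top ink_tin 0.87 [253. 104.  30.  33.] [0.797 0.147 0.051]
scene strip_long 0.65 [262. 226.  50.  21.] [ 0.422 -0.001  0.017]
scene block_a 0.78 [400. 276.  40.  13.] [ 0.411 -0.414  0.019]
scene quoin_a 0.53 [255. 212.  10.  14.] [0.467 0.128 0.015]
scene quoin_a 0.45 [335. 256.  18.  11.] [ 0.395 -0.203  0.018]
scene quoin_a 0.43 [224. 218.   8.  13.] [0.383 0.193 0.02 ]
scene tray_long 0.81 [356. 216.  67.  30.] [ 0.613 -0.256  0.002]
scene tray_long 0.71 [236. 183.  42.  22.
[... 267 characters left out ...]
.035]
{'clock': 0.9, 'joint_pos': array([ 1.09391468e+00,  2.20352596e-01,  1.52649874e+00,  6.32949202e-06,
        1.39469644e+00, -1.26078972e-01]), 'qd': array([-0.00050869,  0.00076099,  0.00106212, -0.00161154,  0.00069339,
        0.00051106]), 'effort': array([-7.51123789e-04, -4.96844602e+01, -3.89733553e+01, -2.48000651e-04,
        9.70055444e-04,  1.58131513e-05]), 'ee_pos': array([0.21477133, 0.58693958, 0.1992297 ]), 'orientation': array([3.68646850e-06, 1.74503875e-01, 9.84656487e-01, 2.23484463e-05]), 'contact_force': array([-0.07880903, -0.15371   ,  0.14565324]), 'ft_torque': array([ 0.00556927, -0.00250194,  0.02267722]), 'gripper_force': 0.0, 'opening': 1.001337191639795}
```

View pics/top0.png

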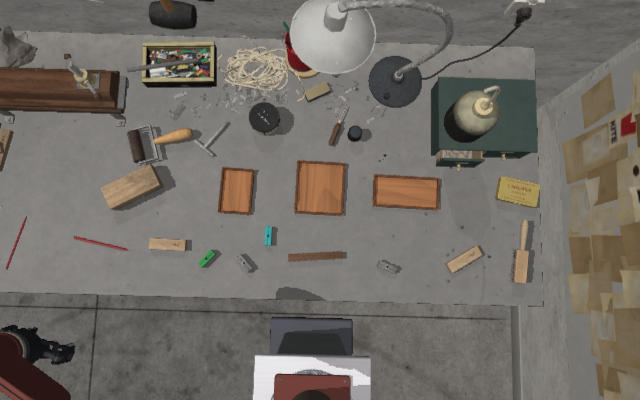

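View pics/scene0.png

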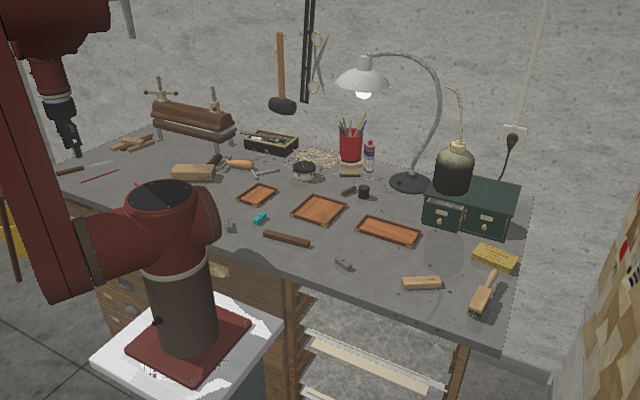

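```bash
cat > m.py <<'E'
from h import *
def rect(n,d,seed,r,zlo=.009,zhi=.024):
    X=cloud(n,d); u,v=seed
    m=(X[...,2]>zlo)&(X[...,2]<zhi)&(d>0)
    vv,uu=np.mgrid[:400,:640]; m&=(abs(uu-u)<r)&(abs(vv-v)<r)
    k,l=cv2.connectedComponents(m.astype(np.uint8)); 
    i=np.argmax([0]+[(l==j).sum() for j in range(1,k)])
    P=X[l==i]; (c,s,a)=cv2.minAreaRect(P[:,:2].astype(np.float32)*1000)
    if s[0]>s[1]: s=s[::-1]; L=a
    else: L=a+90
    L=(L+90)%180-90
    Q=P[:,:2]-P[:,:2].mean(0); w,V=np.linalg.eigh(Q.T@Q); pa=np.degrees(np.arctan2(V[1,1],V[0,1]))
    pa=(pa+90)%180-90
    return len(P),np.round(c),np.round(P.mean(0)*1000,1),np.round(s),round(L,1),round(pa,1)
E
python3 - <<'E'
from m import *
f=np.load('top0.npz'); p,d=f['p'],f['d']
a=cv2.resize(p[222:282,140:300],None,fx=5,fy=5,interpolation=3)[:, :800]
b=cv2.resize(p[232:287,300:500],None,fx=4,fy=4,interpolation=3)
cv2.imwrite('pics/crop0.png',np.vstack([a,b])[...,::-1])
print('n, rectc, mean, size, long-axis angle from x, pca')
for k,s in dict(bl=(168,245),green=(207,259),qL=(245,263),turq=(269,236),strip=(317,256),qR=(388,267),br=(464,259)).items():
    print(k,*rect('top',d,s,32 if k in('strip','bl','br') else 14))
X=cloud('top',d)
# tray walls: colour based rect
h=cv2.cvtColor(p,cv2.COLOR_RGB2HSV)
for k,(u0,v0,u1,v1) in dict(s=(212,160,264,220),m=(288,153,354,222),l=(366,168,447,216)).items():
    m=np.zeros((400,640),bool); m[v0:v1,u0:u1]=(h[v0:v1,u0:u1,1]>90)
    P=X[m]; c,s,a=cv2.minAreaRect(P[:,:2].astype(np.float32)*1000)
    print(k,m.sum(),np.round(c),np.round(s),round(a,1),P[:,2].mean().round(4))
f=np.load('scene0.npz'); d2=f['d']
for k,s in dict(qL=(230,226),turq=(259,218),strip=(287,238),qR=(344,264),br=(420,282)).items():
    print('scene',k,*rect('scene',d2,s,32 if k in('strip','bl','br') else 11))
E
```

```text
n, rectc, mean, size, long-axis angle from x, pca
bl 395 [443. 412.] [442.8 411.5  16.7] [ 30. 101.] 88.3 88.1
green 132 [407. 302.] [406.6 301.5  16.8] [19. 53.] -41.0 -41.6
qL 126 [397. 197.] [397.1 196.8  17. ] [18. 52.] 44.0 43.9
turq 124 [475. 134.] [474.2 133.6  17.1] [17. 53.] 1.9 0.3
strip 392 [422.   2.] [421.5   2.3  16.6] [ 20. 148.] -85.1 -85.1
qR 125 [ 398. -200.] [ 398.  -198.8   16.7] [18. 53.] 68.0 68.3
br 399 [ 425. -415.] [ 425.3 -414.4   16.5] [ 31. 100.] -58.1 -58.0
s 1458 [510. 174.] [369. 145.] 31.5 0.0104
m 2520 [541.  -4.] [137. 302.] 88.4 0.0124
l 2083 [ 561. -147.] [165. 443.] 25.8 0.0135
scene qL 66 [396. 197.] [394.2 195.8  16.1] [18. 54.] 43.7 44.9
scene turq 76 [475. 134.] [471.6 133.2  15.5] [20. 57.] 0.5 -1.1
scene strip 291 [422.   3.] [419.4  -1.3  15. ] [ 26. 151.] -85.1 -85.2
scene qR 117 [ 397. -200.] [ 394.6 -201.4   15.7] [20. 53.] 69.6 71.6
scene br 372 [ 424. -414.] [ 422.2 -414.5   15.6] [ 36. 100.] -59.6 -57.8
```

View pics/crop0.png

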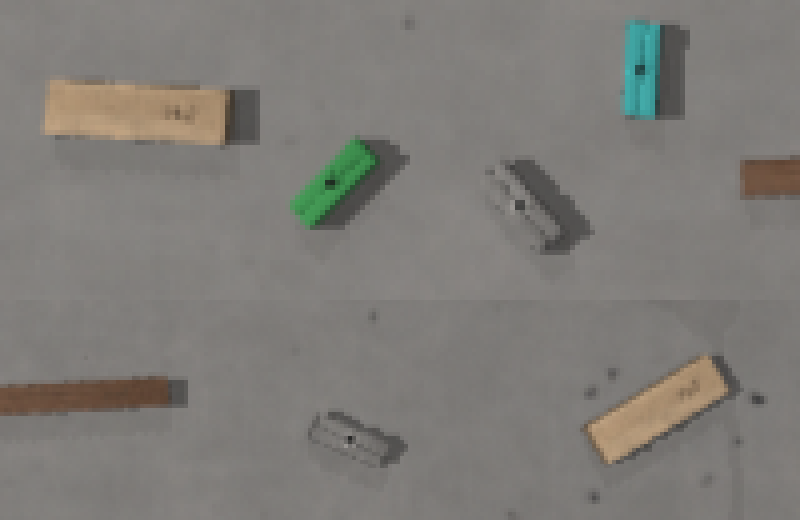

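```bash
cat > go.py <<'E'
# python3 go.py x y z yaw_y(deg, mod 180)  [mm] -> shift in tool mm, turn units; from commanded~measured pose
import sys; from h import *
from scipy.spatial.transform import Rotation as Ro
def go(x,y,z,yaw):
    s=env.state(); w,a,b,c=s['orientation']; R=Ro.from_quat([a,b,c,w])
    d=R.inv().apply(np.array([x,y,z])/1000-s['ee_pos'])*1000
    out=[]
    for k in (0,180,-180):
        yy=np.radians(yaw+k); Y=np.array([np.cos(yy),np.sin(yy),0]); Z=np.array([0,0,-1.]); 
        T=Ro.from_matrix(np.stack([np.cross(Y,Z),Y,Z],1)); rv=(R.inv()*T).as_rotvec(degrees=True)/8
        q6=np.arctan2(y,x)-yy; q6=(q6+np.pi)%(2*np.pi)-np.pi
        out.append((abs(rv[2]),rv.round(2),'q6 %.2f'%q6))
    out.sort(key=lambda t:t[0])
    print('t',s['clock'],'shift',d.round(1),'turn',out[0][1:],'alt',out[-1][1:],'pos',(s['ee_pos']*1000).round(1),'op',round(s['opening'],2))
if __name__=='__main__': go(*map(float,sys.argv[1:]))
E
python3 - <<'E'
from h import *
f=np.load('top0.npz'); p,d=f['p'],f['d']; X=cloud('top',d)
for k,(u0,v0,u1,v1) in dict(s=(212,160,264,220),m=(288,153,354,222),l=(366,168,447,216)).items():
    q=p[v0:v1,u0:u1].astype(int); m=(q[...,0]-q[...,2]>25)
    n,l,st,_=cv2.connectedComponentsWithStats(m.astype(np.uint8)); i=1+np.argmax(st[1:,4]); m=l==i
    P=X[v0:v1,u0:u1][m]; c,s,a=cv2.minAreaRect(P[:,:2].astype(np.float32)*1000)
    print(k,m.sum(),np.round(c,1),P[:,:2].mean(0).round(4),np.round(s),round(a,1),np.median(P[:,2]).round(4))
E
python3 go.py 443 412 60 178.2
```

```text
s 1481 [508.9 176.6] [0.5998 0.2312] [369. 151.] 31.2 0.0052
m 2568 [543.   -5.3] [ 0.6152 -0.0064] [140. 307.] 88.7 0.005
l 2121 [ 560.7 -147.7] [ 0.6109 -0.2514] [167. 443.] 25.4 0.0051
t 0.9 shift [-274.4  -85.9  139.2] turn (array([ 0.  , -0.  ,  8.96]), 'q6 0.78') alt (array([  0.  ,   0.  , -13.54]), 'q6 -2.36') pos [214.8 586.9 199.2] op 1.0
```

```bash
python3 -m creep '[[[-274,-86,139,0,0,8.96,0.8],[-274,-86,139,0,0,8.96,0.8],[-274,-86,139,0,0,8.96,0.8],[-274,-86,139,0,0,8.96,0.8],[-274,-86,139,0,0,8.96,0.8],[-274,-86,139,0,0,8.96,0.8],[-274,-86,139,0,0,8.96,0.8],[-274,-86,139,0,0,8.96,0.8],[-274,-86,139,0,0,8.96,0.8],[-274,-86,139,0,0,8.96,0.8]]]'
python3 go.py 443 412 4 178.2
python3 - <<'E'
from h import *
f=np.load('top0.npz'); p,d=f['p'],f['d']; X=cloud('top',d)
for k,(u0,v0,u1,v1) in dict(s=(212,160,264,220),m=(288,153,354,222),l=(366,168,447,216)).items():
    q=p[v0:v1,u0:u1].astype(int); m=(q[...,0]-q[...,2]>25)&(d[v0:v1,u0:u1]>0)
    n,l,st,_=cv2.connectedComponentsWithStats(m.astype(np.uint8)); i=1+np.argmax(st[1:,4]); m=l==i
    P=X[v0:v1,u0:u1][m]; c,s,a=cv2.minAreaRect(P[:,:2].astype(np.float32)*1000)
    print(k,m.sum(),np.round(c,1),P[:,:2].mean(0).round(4),np.round(s),round(a,1),np.median(P[:,2]).round(4))
E
```

```text
clock: 2.15
ee_pos: [0.4424, 0.4123, 0.0604]
orientation: [0.0, 0.717, 0.697, 0.0]
contact_force: [0.8, 0.8, -0.3]
opening: 0.798
gripper_force: 0.0
t 2.15 shift [-0.3  0.6 56.4] turn (array([ 0.  , -0.  ,  0.02]), 'q6 0.78') alt (array([  0.  ,   0.  , -22.48]), 'q6 -2.36') pos [442.4 412.3  60.4] op 0.8
s 1476 [601.7 232.3] [0.6005 0.2319] [ 96. 134.] 87.3 0.0052
m 2555 [618.   -7.1] [ 0.6164 -0.0065] [140. 157.] 88.7 0.005
l 2109 [ 612.7 -254.3] [ 0.6122 -0.2529] [193.  96.] 88.6 0.0051
```

```bash
python3 -m creep '[[[0,0,28,0,0,0,0.8],[0,0,56,0,0,0,0.8],[0,0,56,0,0,0,0.8],[0,0,56,0,0,0,0],[0,0,56,0,0,0,0],[0,0,56,0,0,0,0],[0,0,56,0,0,0,0],[0,0,56,0,0,0,0],[0,0,56,0,0,0,0],[0,0,20,0,0,0,0],[0,0,-10,0,0,0,0],[0,0,-10,0,0,0,0]]]'
# left block -> mid tray +? : tray x = +33 
python3 go.py 650 -8 70 -1.3;python3 go.py 650 -8 9 -1.3
```

```text
clock: 3.65
ee_pos: [0.4446, 0.4135, 0.0733]
orientation: [0.0, 0.718, 0.696, 0.003]
contact_force: [0.5, 0.4, 0.3]
opening: -0.003
gripper_force: 0.0
t 3.65 shift [-415.   218.4    2.9] turn (array([ 0.03, -0.03, -0.06]), 'q6 0.01') alt (array([-0.04, -0.05, 22.44]), 'q6 -3.13') pos [444.6 413.5  73.3] op -0.0
t 3.65 shift [-415.2  218.1   63.9] turn (array([ 0.03, -0.03, -0.06]), 'q6 0.01') alt (array([-0.04, -0.05, 22.44]), 'q6 -3.13') pos [444.6 413.5  73.3] op -0.0
```

```bash
python3 - <<'E'
from m import *
p,d=eyes.camera('top'); a=cv2.resize(p[215:285,110:230],None,fx=6,fy=6)
p2,d2=eyes.camera('scene'); b=cv2.resize(p2[150:240,100:280],None,fx=4,fy=4)
cv2.imwrite('pics/a1.png',np.vstack([a[:,:720],b[:180*2//2*2,:720]])[...,::-1][:600])
print(rect('top',d,(168,245),32))
E
```

```text
(287, array([443., 403.]), array([441.8, 397.8,  16.7]), array([30., 83.]), 88.2, np.float64(-89.8))
```

View pics/a1.png

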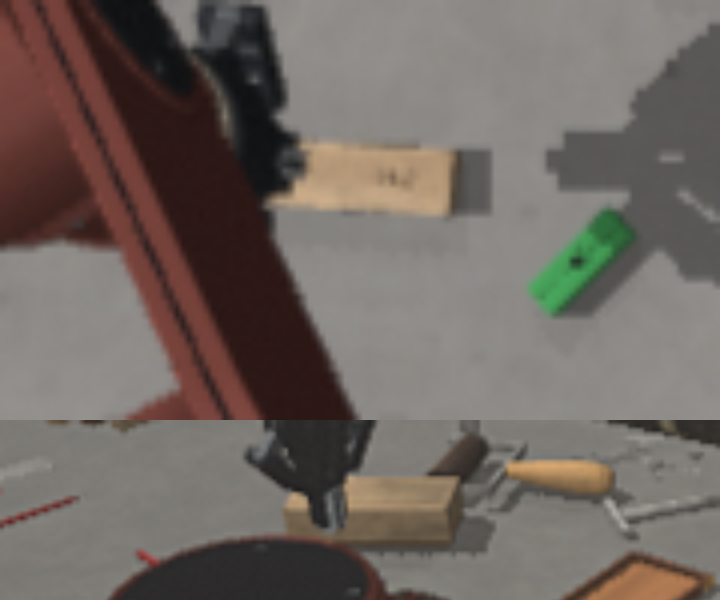

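```bash
python3 -m creep '[[[0,0,0,0,0,0,0.6],[0,0,0,0,0,0,0.6],[0,0,0,0,0,0,0.6],[0,0,0,0,0,0,0.6]]]'
python3 go.py 443 412 3 178.2
```

```text
clock: 4.25
ee_pos: [0.4424, 0.4119, 0.0699]
orientation: [-0.0, 0.718, 0.696, -0.0]
contact_force: [0.9, -0.1, -0.5]
opening: 0.595
gripper_force: 0.0
t 4.25 shift [ 0.1  0.6 66.9] turn (array([-0.,  0.,  0.]), 'q6 0.78') alt (array([ -0. ,  -0. , -22.5]), 'q6 -2.36') pos [442.4 411.9  69.9] op 0.6
```

```bash
python3 -m creep '[[[0,0,33,0,0,0,0.6],[0,0,67,0,0,0,0.6],[0,0,67,0,0,0,0.6],[0,0,67,0,0,0,0.6]]]'; python3 -m creep '[[[0,0,0,0,0,0,0],[0,0,0,0,0,0,0],[0,0,0,0,0,0,0],[0,0,0,0,0,0,0]]]'
```

```text
clock: 4.75
ee_pos: [0.4432, 0.4125, 0.0043]
orientation: [0.0, 0.718, 0.696, 0.001]
contact_force: [0.2, 0.6, 1.1]
opening: 0.6
gripper_force: 0.0
clock: 5.25
ee_pos: [0.4426, 0.4121, 0.0035]
orientation: [0.0, 0.718, 0.696, 0.0]
contact_force: [-0.7, -0.1, 0.5]
opening: -0.0
gripper_force: 0.0
```

```bash
python3 - <<'E'
from m import *
p,d=eyes.camera('top'); a=cv2.resize(p[210:290,100:250],None,fx=5,fy=5)
cv2.imwrite('pics/a2.png',a[...,::-1])
print(rect('top',d,(168,245),32))
E
```

```text
(191, array([442., 387.]), array([441.8, 385.8,  16.7]), array([30., 51.]), 87.3, np.float64(85.2))
```

View pics/a2.png

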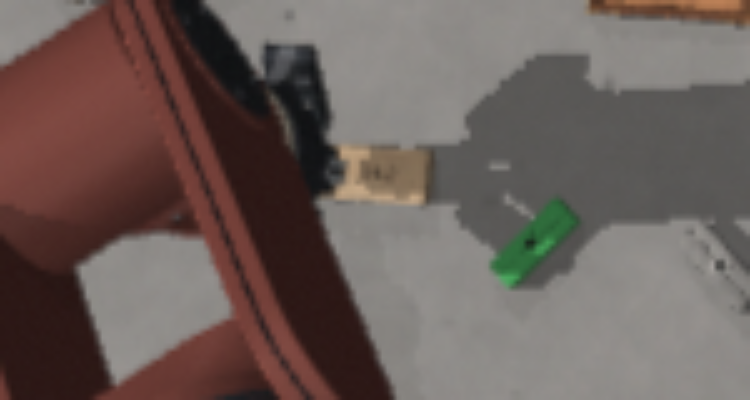

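```bash
python3 - <<'E'
from m import *
p,d=eyes.camera('top'); X=cloud('top',d)
for v in range(236,254,2): print(v,[tuple((X[v,u]*1000).astype(int)) if d[v,u] else 0 for u in range(160,174,2)])
print('table',(X[270:285,170:200,2]*1000).mean())
p2,d2=eyes.camera('scene'); Y=cloud('scene',d2); 
m=(abs(Y[...,0]-.443)<.06)&(abs(Y[...,1]-.412)<.06)&(d2>0); print('scene',m.sum(), Y[m][:5])
s=env.state(); print(s['joint_pos'].round(3),s['ee_pos'],s['effort'].round(1))
E
```

```text
236 [(np.int64(454), np.int64(377), np.int64(199)), (np.int64(455), np.int64(376), np.int64(186)), (np.int64(456), np.int64(377), np.int64(166)), (np.int64(466), np.int64(422), np.int64(-2)), (np.int64(466), np.int64(415), np.int64(2)), (np.int64(466), np.int64(410), np.int64(0)), (np.int64(466), np.int64(404), np.int64(1))]
238 [(np.int64(449), np.int64(373), np.int64(209)), (np.int64(450), np.int64(375), np.int64(189)), (np.int64(451), np.int64(375), np.int64(172)), (np.int64(460), np.int64(421), np.int64(-3)), (np.int64(460), np.int64(413), np.int64(4)), (np.int64(460), np.int64(410), np.int64(-1)), (np.int64(460), np.int64(404), np.int64(0))]
240 [(np.int64(444), np.int64(374), np.int64(206)), (np.int64(445), np.int64(374), np.int64(190)), (np.int64(446), np.int64(375), np.int64(172)), (np.int64(450), np.int64(396), np.int64(81)), (np.int64(454), np.int64(409), np.int64(18)), (np.int64(454), np.int64(405), np.int64(15)), (np.int64(454), np.int64(399), np.int64(15))]
242 [(np.int64(439), np.int64(373), np.int64(207)), (np.int64(440), np.int64(374), np.int64(189)), (np.int64(441), 
[... 1487 characters left out ...]
int64(427), np.int64(402), np.int64(0))]
252 [(np.int64(412), np.int64(316), np.int64(389)), (np.int64(412), np.int64(318), np.int64(371)), (np.int64(421), np.int64(422), np.int64(3)), (np.int64(421), np.int64(416), np.int64(5)), (np.int64(421), np.int64(411), np.int64(3)), (np.int64(421), np.int64(408), np.int64(-3)), (np.int64(421), np.int64(402), np.int64(-1))]
table 59.577772477264794
scene 2123 [[0.47153612 0.36122189 0.42392861]
 [0.45879582 0.35309694 0.42535411]
 [0.46754529 0.35786291 0.42246361]
 [0.46345805 0.35440489 0.42105387]
 [0.48065563 0.36747491 0.4147972 ]]
[ 0.619  0.385  1.719 -0.     1.038  0.65 ] [0.44250133 0.41196661 0.0031864 ] [  0.  -51.2 -32.8   0.    0.    0. ]
```

```bash
python3 -m creep '[[[0,0,-30,0,0,0,0],[0,0,-60,0,0,0,0],[0,0,-60,0,0,0,0]]]'; python3 go.py 422 2 60 4.9
```

```text
clock: 5.78
ee_pos: [0.4446, 0.4135, 0.0662]
orientation: [0.0, 0.718, 0.696, 0.003]
contact_force: [0.2, 0.5, 0.5]
opening: 0.001
gripper_force: 0.0
t 5.775 shift [-412.    -9.8    4.7] turn (array([ 0.03, -0.02, -0.83]), 'q6 -0.08') alt (array([-0.04, -0.05, 21.66]), 'q6 3.06') pos [444.6 413.5  66.2] op 0.0
```

```bash
python3 -m creep '[[[-412,-10,3,0,0,-0.83,0],[-412,-10,3,0,0,-0.83,0],[-412,-10,3,0,0,-0.83,0],[-412,-10,3,0,0,-0.83,0],[-412,-10,3,0,0,-0.83,0.5],[-412,-10,3,0,0,-0.83,0.5],[-412,-10,3,0,0,-0.83,0.5],[-412,-10,3,0,0,-0.83,0.5],[-412,-10,3,0,0,-0.83,0.5],[-412,-10,3,0,0,-0.83,0.5]]]'; python3 go.py 422 2 4 4.9
python3 - <<'E'
from m import *
p,d=eyes.camera('top'); p2,d2=eyes.camera('scene')
a=cv2.resize(p[190:290,260:400],None,fx=4,fy=4); b=cv2.resize(p2[130:270,200:340],None,fx=4,fy=4); a=cv2.copyMakeBorder(a,0,160,0,0,cv2.BORDER_CONSTANT)
cv2.imwrite('pics/a3.png',np.hstack([a,b])[:,-780:,::-1])
X=cloud('scene',d2); m=(abs(X[...,0]-.422)<.08)&(abs(X[...,1])<.03)&(d2>0)&(X[...,2]>.03); P=X[m]; i=np.argsort(P[:,2])[:12]; print(P[i].round(3), np.argwhere(m)[i].tolist())
X=cloud('top',d); m=(abs(X[...,0]-.422)<.08)&(abs(X[...,1])<.03)&(d>0)&(X[...,2]>.03); P=X[m]; i=np.argsort(P[:,2])[:12]; print(P[i].round(3))
print('left',*rect('top',d,(168,245),32))
E
```

```text
clock: 7.02
ee_pos: [0.4195, 0.0016, 0.0598]
orientation: [-0.0, 0.676, 0.737, -0.0]
contact_force: [-0.3, 0.1, 0.1]
opening: 0.497
gripper_force: 0.0
t 7.025 shift [ 0.2  2.6 55.8] turn (array([-0.01, -0.  ,  0.01]), 'q6 -0.08') alt (array([ 1.000e-02, -1.000e-02, -2.249e+01]), 'q6 3.06') pos [419.5   1.6  59.8] op 0.5
[[ 0.392  0.005  0.094]
 [ 0.441  0.001  0.095]
 [ 0.441  0.008  0.096]
 [ 0.391  0.001  0.096]
 [ 0.448 -0.005  0.096]
 [ 0.392 -0.002  0.096]
 [ 0.393 -0.005  0.096]
 [ 0.396 -0.01   0.097]
 [ 0.439 -0.004  0.097]
 [ 0.442  0.002  0.097]
 [ 0.441  0.004  0.097]
 [ 0.441  0.015  0.097]] [[219, 279], [211, 289], [210, 287], [219, 280], [210, 292], [219, 281], [219, 282], [219, 284], [211, 290], [210, 289], [210, 288], [209, 285]]
[[ 0.366  0.008  0.145]
 [ 0.372  0.009  0.16 ]
 [ 0.374  0.009  0.16 ]
 [ 0.372  0.006  0.162]
 [ 0.372  0.001  0.164]
 [ 0.372  0.004  0.165]
 [ 0.369  0.009  0.177]
 [ 0.37  -0.013  0.182]
 [ 0.368 -0.011  0.183]
 [ 0.368 -0.013  0.184]
 [ 0.367  0.001  0.184]
 [ 0.367  0.006  0.185]]
left 392 [443. 412.] [442.7 411.7  16.7] [ 30. 100.] 88.2 87.9
```

View pics/a3.png

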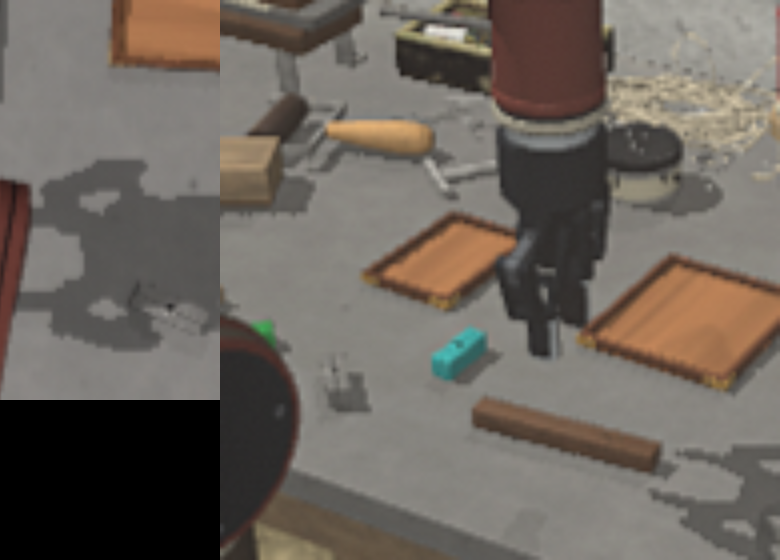

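The fingertips are at about z = 94 mm here, but the reported TCP is at 60 mm. So the fingers really closed above the block. I'll measure the tips against the table as I go down.

```bash
cat > tips.py <<'E'
from m import *
import sys
x,y,lo=map(float,sys.argv[1:4])
s=env.state(); print('ee',(s['ee_pos']*1000).round(1),'op',round(s['opening'],2))
for n in ('scene','top'):
    p,d=eyes.camera(n); X=cloud(n,d)*1000
    m=(abs(X[...,0]-x)<60)&(abs(X[...,1]-y)<25)&(d>0)&(X[...,2]>lo)&(X[...,2]<lo+40)&(p.max(-1)<75)
    P=X[m]; i=np.argsort(P[:,2])[:14]; print(n,m.sum(),P[i].astype(int).tolist())
E
python3 -m creep '[[[0,3,28,0,0,0,0.5],[0,3,56,0,0,0,0.5],[0,3,56,0,0,0,0.5],[0,3,56,0,0,0,0.5]]]'; python3 tips.py 422 2 19
```

```text
clock: 7.62
ee_pos: [0.4233, 0.0011, 0.0049]
orientation: [0.0, 0.676, 0.737, 0.0]
contact_force: [0.6, -0.7, 0.9]
opening: 0.5
gripper_force: 0.0
ee [423.3   1.1   4.9] op 0.5
scene 52 [[447, 0, 37], [446, 2, 40], [442, 7, 41], [447, 9, 41], [444, 12, 42], [447, -4, 42], [442, 3, 42], [445, -1, 42], [392, 7, 43], [444, 4, 44], [445, 1, 45], [445, -1, 46], [446, -4, 46], [393, -6, 47]]
top 0 []
```

```bash
python3 -m creep '[[[0,0,10,0,0,0,0.5],[0,0,20,0,0,0,0.5],[0,0,20,0,0,0,0.5]]]'; python3 tips.py 422 2 10
```

```text
clock: 8.1
ee_pos: [0.4215, 0.0009, -0.017]
orientation: [-0.001, 0.677, 0.736, -0.001]
contact_force: [-0.3, -0.5, -0.6]
opening: 0.502
gripper_force: 0.0
ee [421.5   0.9 -17. ] op 0.5
scene 93 [[446, 3, 14], [445, 9, 16], [443, -1, 17], [443, 5, 19], [439, 9, 20], [442, 11, 21], [444, -4, 22], [444, 5, 22], [442, -2, 22], [440, 0, 23], [441, 6, 24], [388, -4, 24], [443, 11, 24], [388, 5, 25]]
top 0 []
```

```bash
python3 -m creep '[[[0,0,5,0,0,0,0.5],[0,0,5,0,0,0,0],[0,0,5,0,0,0,0],[0,0,5,0,0,0,0],[0,0,5,0,0,0,0]]]'; python3 tips.py 422 2 1
```

```text
clock: 8.82
ee_pos: [0.4229, 0.0007, -0.0207]
orientation: [0.0, 0.676, 0.736, 0.0]
contact_force: [0.1, -0.0, 0.6]
opening: 0.206
gripper_force: 58.7
ee [422.9   0.7 -20.7] op 0.21
scene 51 [[412, 25, 1], [410, 16, 3], [408, 12, 13], [404, -1, 17], [431, -2, 18], [402, 4, 20], [402, -6, 20], [430, -6, 20], [434, -4, 20], [404, -4, 21], [401, 0, 21], [432, -2, 25], [398, 5, 25], [432, -5, 26]]
top 0 []
```

```bash
python3 -m creep '[[[0,0,-30,0,0,0,0],[0,0,-65,0,0,0,0],[0,0,-65,0,0,0,0],[0,0,-65,0,0,0,0]]]'; python3 go.py 612.5 -253.5 30 -1.4
```

```text
clock: 9.43
ee_pos: [0.4223, 0.0008, 0.0437]
orientation: [-0.0, 0.676, 0.736, -0.0]
contact_force: [0.7, 0.4, -0.2]
opening: 0.206
gripper_force: 58.8
t 9.425 shift [-269.5  168.    13.5] turn (array([-0.  , -0.  ,  0.78]), 'q6 -0.37') alt (array([ 0.000e+00, -1.000e-02, -2.172e+01]), 'q6 2.77') pos [422.3   0.8  43.7] op 0.21
```

```bash
python3 -m creep '[[[-269.5,168,0,0,0,0.78,0],[-269.5,168,0,0,0,0.78,0],[-269.5,168,0,0,0,0.78,0],[-269.5,168,0,0,0,0.78,0],[-269.5,168,0,0,0,0.78,0],[-269.5,168,0,0,0,0.78,0],[-269.5,168,0,0,0,0.78,0],[-269.5,168,0,0,0,0.78,0]]]'; python3 go.py 612.5 -253.5 -16 -1.4
python3 - <<'E'
from m import *
p,d=eyes.camera('top'); p2,d2=eyes.camera('scene')
b=cv2.resize(p2[130:270,280:460],None,fx=4,fy=4)
cv2.imwrite('pics/a4.png',b[...,::-1])
E
```

```text
clock: 10.42
ee_pos: [0.6118, -0.2519, 0.0432]
orientation: [-0.001, 0.715, 0.699, -0.0]
contact_force: [0.1, 0.6, -0.8]
opening: 0.203
gripper_force: 58.9
t 10.425 shift [-1.7  0.9 59.2] turn (array([-0.01, -0.01,  0.01]), 'q6 -0.37') alt (array([ 1.000e-02, -2.000e-02, -2.249e+01]), 'q6 2.77') pos [ 611.8 -251.9   43.2] op 0.2
```

View pics/a4.png

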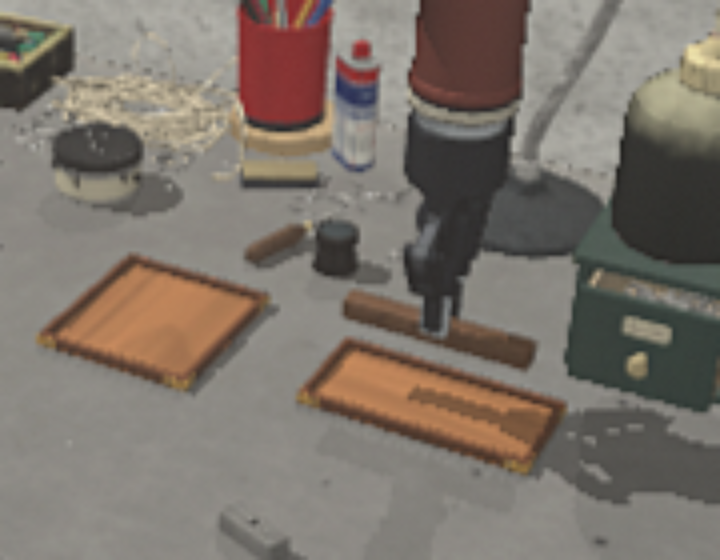

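```bash
python3 -m creep '[[[-2,1,30,0,0,0,0],[-2,1,52,0,0,0,0],[-2,1,59,0,0,0,0],[-2,1,59,0,0,0,0],[-2,1,59,0,0,0,0]]]';python3 -m creep '[[[0,0,0,0,0,0,0.42],[0,0,0,0,0,0,0.42],[0,0,-20,0,0,0,0.42],[0,0,-75,0,0,0,0.42],[0,0,-75,0,0,0,0.5],[0,0,-75,0,0,0,0.5]]]';  python3 go.py 398 -199.5 40 -22
```

```text
clock: 11.15
ee_pos: [0.6145, -0.2557, -0.0141]
orientation: [0.001, 0.715, 0.699, 0.0]
contact_force: [0.3, -0.4, -0.0]
opening: 0.206
gripper_force: 58.9
clock: 11.9
ee_pos: [0.6145, -0.2558, 0.0618]
orientation: [0.001, 0.716, 0.699, 0.0]
contact_force: [-0.5, -0.4, -0.7]
opening: 0.503
gripper_force: 0.0
t 11.9 shift [  51.1 -217.8   21.3] turn (array([0.01, 0.  , 2.58]), 'q6 -0.08') alt (array([-1.000e-02,  2.000e-02, -1.992e+01]), 'q6 3.06') pos [ 614.5 -255.8   61.8] op 0.5
```

```bash
python3 -m creep '[[[51,-218,20,0,0,2.58,0.5],[51,-218,20,0,0,2.58,0.5],[51,-218,20,0,0,2.58,0.5],[51,-218,20,0,0,2.58,0.5],[51,-218,20,0,0,2.58,0.5],[51,-218,20,0,0,2.58,0.5],[51,-218,20,0,0,2.58,0.5]]]';  python3 go.py 398 -199.5 -22 -22
python3 - <<'E'
from m import *
p,d=eyes.camera('top'); 
print('strip',*rect('top',d,(405,193),30,.0145,.03))
E
```

```text
clock: 12.78
ee_pos: [0.3984, -0.1999, 0.0406]
orientation: [0.0, 0.829, 0.559, 0.0]
contact_force: [-0.5, -0.1, -0.3]
opening: 0.505
gripper_force: 0.0
t 12.775 shift [ 0.2 -0.6 62.6] turn (array([ 0.01,  0.  , -0.  ]), 'q6 -0.08') alt (array([ 0.00e+00, -1.00e-02,  2.25e+01]), 'q6 3.06') pos [ 398.4 -199.9   40.6] op 0.51
strip 373 [ 614. -254.] [ 613.9 -254.    20.5] [ 21. 149.] 89.0 88.8
```

```bash
python3 -m creep '[[[0,0,40,0,0,0,0.5],[0,0,62,0,0,0,0.5],[0,0,62,0,0,0,0.5],[0,0,62,0,0,0,0],[0,0,62,0,0,0,0],[0,0,62,0,0,0,0],[0,0,62,0,0,0,0]]]';python3 -m creep '[[[0,0,-30,0,0,0,0],[0,0,-65,0,0,0,0],[0,0,-65,0,0,0,0],[0,0,-65,0,0,0,0]]]'; python3 go.py 573 233 43 -2.7
```

```text
clock: 13.7
ee_pos: [0.3985, -0.2002, -0.0204]
orientation: [0.001, 0.829, 0.559, 0.001]
contact_force: [-0.0, -0.0, 6.4]
opening: 0.183
gripper_force: 59.4
clock: 14.2
ee_pos: [0.3968, -0.199, 0.0426]
orientation: [-0.0, 0.829, 0.559, -0.0]
contact_force: [0.3, 0.3, -1.0]
opening: 0.182
gripper_force: 58.9
t 14.2 shift [ 4.666e+02  1.400e+00 -3.000e-01] turn (array([-0.  , -0.  , -2.42]), 'q6 0.43') alt (array([-0.  ,  0.  , 20.08]), 'q6 -2.71') pos [ 396.8 -199.    42.6] op 0.18
```

```bash
python3 -m creep '[[[467,1,0,0,0,-2.42,0],[467,1,0,0,0,-2.42,0],[467,1,0,0,0,-2.42,0],[467,1,0,0,0,-2.42,0],[467,1,0,0,0,-2.42,0],[467,1,0,0,0,-2.42,0],[467,1,0,0,0,-2.42,0],[467,1,0,0,0,-2.42,0],[467,1,0,0,0,-2.42,0],[467,1,0,0,0,-2.42,0],[467,1,0,0,0,-2.42,0]]]'; python3 go.py 573 233 -16 -2.7
```

```text
clock: 15.58
ee_pos: [0.5725, 0.2319, 0.0424]
orientation: [-0.0, 0.724, 0.69, -0.001]
contact_force: [0.1, -0.3, -0.3]
opening: 0.182
gripper_force: 58.9
t 15.575 shift [ 1.2  0.6 58.4] turn (array([-0.01,  0.01, -0.  ]), 'q6 0.43') alt (array([1.00e-02, 2.00e-02, 2.25e+01]), 'q6 -2.71') pos [572.5 231.9  42.4] op 0.18
```

```bash
python3 -m creep '[[[1,1,30,0,0,0,0],[1,1,52,0,0,0,0],[1,1,58.5,0,0,0,0],[1,1,58.5,0,0,0,0],[1,1,58.5,0,0,0,0]]]';python3 -m creep '[[[0,0,0,0,0,0,0.38],[0,0,0,0,0,0,0.38],[0,0,-20,0,0,0,0.38],[0,0,-60,0,0,0,0.38],[0,0,-60,0,0,0,0.5],[0,0,-60,0,0,0,0.5]]]';  python3 go.py 397 197 41 -46
```

```text
clock: 16.2
ee_pos: [0.5747, 0.2341, -0.0149]
orientation: [0.0, 0.723, 0.69, 0.0]
contact_force: [-0.3, -0.7, -0.6]
opening: 0.182
gripper_force: 58.9
clock: 16.95
ee_pos: [0.5747, 0.2343, 0.0458]
orientation: [0.0, 0.723, 0.691, 0.001]
contact_force: [0.1, -0.3, -0.3]
opening: 0.499
gripper_force: 0.0
t 16.95 shift [ -45.5 -175.8    4.5] turn (array([ 0.01, -0.01,  5.42]), 'q6 1.26') alt (array([ 1.000e-02,  1.000e-02, -1.708e+01]), 'q6 -1.88') pos [574.7 234.3  45.8] op 0.5
```

```bash
python3 -m creep '[[[-45,-176,5,0,0,5.42,0.5],[-45,-176,5,0,0,5.42,0.5],[-45,-176,5,0,0,5.42,0.5],[-45,-176,5,0,0,5.42,0.5],[-45,-176,5,0,0,5.42,0.5],[-45,-176,5,0,0,5.42,0.5],[-45,-176,5,0,0,5.42,0.5]]]';  python3 go.py 397 197 -22 -46
python3 - <<'E'
from m import *
p,d=eyes.camera('top'); 
print('quoin1',*rect('top',d,(238,200),14,.0145,.03))
E
```

```text
clock: 17.82
ee_pos: [0.3971, 0.1975, 0.0398]
orientation: [0.0, 0.927, 0.375, 0.0]
contact_force: [-0.5, 0.9, -0.6]
opening: 0.5
gripper_force: 0.0
t 17.825 shift [-0.4  0.3 61.8] turn (array([ 0.  , -0.  ,  0.01]), 'q6 1.26') alt (array([  0.  ,   0.  , -22.49]), 'q6 -1.88') pos [397.1 197.5  39.8] op 0.5
quoin1 118 [574. 233.] [573.6 233.   20.8] [18. 51.] 87.1 87.9
```

```bash
python3 -m creep '[[[0,0,40,0,0,0,0.5],[0,0,61,0,0,0,0.5],[0,0,61,0,0,0,0.5],[0,0,61,0,0,0,0],[0,0,61,0,0,0,0],[0,0,61,0,0,0,0],[0,0,61,0,0,0,0]]]';python3 -m creep '[[[0,0,-30,0,0,0,0],[0,0,-65,0,0,0,0],[0,0,-65,0,0,0,0],[0,0,-65,0,0,0,0]]]'; python3 go.py 629 230.5 43 -2.7
```

```text
clock: 18.75
ee_pos: [0.3978, 0.1978, -0.02]
orientation: [0.0, 0.927, 0.375, 0.001]
contact_force: [-0.3, -0.7, 6.7]
opening: 0.177
gripper_force: 59.4
clock: 19.25
ee_pos: [0.3959, 0.1973, 0.0432]
orientation: [-0.0, 0.927, 0.374, -0.0]
contact_force: [0.1, 0.5, -0.1]
opening: 0.179
gripper_force: 58.8
t 19.25 shift [1.908e+02 1.380e+02 1.000e-01] turn (array([-0.  ,  0.  , -5.41]), 'q6 0.40') alt (array([ 0.  ,  0.  , 17.09]), 'q6 -2.74') pos [395.9 197.3  43.2] op 0.18
```

```bash
python3 -m creep '[[[191,138,0,0,0,-5.41,0],[191,138,0,0,0,-5.41,0],[191,138,0,0,0,-5.41,0],[191,138,0,0,0,-5.41,0],[191,138,0,0,0,-5.41,0],[191,138,0,0,0,-5.41,0],[191,138,0,0,0,-5.41,0]]]'; python3 go.py 629 230.5 -15.5 -2.7
```

```text
clock: 20.12
ee_pos: [0.6279, 0.2306, 0.0429]
orientation: [-0.001, 0.724, 0.69, -0.001]
contact_force: [-0.7, 0.2, 0.3]
opening: 0.177
gripper_force: 58.9
t 20.125 shift [-0.1  1.2 58.4] turn (array([-0.01,  0.  , -0.01]), 'q6 0.40') alt (array([1.000e-02, 2.000e-02, 2.249e+01]), 'q6 -2.74') pos [627.9 230.6  42.9] op 0.18
```

```bash
python3 -m creep '[[[0,1,30,0,0,0,0],[0,1,52,0,0,0,0],[0,1,58.5,0,0,0,0],[0,1,58.5,0,0,0,0],[0,1,58.5,0,0,0,0]]]';python3 -m creep '[[[0,0,0,0,0,0,0.38],[0,0,0,0,0,0,0.38],[0,0,-20,0,0,0,0.38],[0,0,-60,0,0,0,0.38],[0,0,-60,0,0,0,0.6],[0,0,-60,0,0,0,0.6]]]';  python3 go.py 443 412 43 178.2
```

```text
clock: 20.75
ee_pos: [0.631, 0.2309, -0.0143]
orientation: [0.0, 0.724, 0.69, 0.0]
contact_force: [-0.3, -0.2, -1.3]
opening: 0.179
gripper_force: 58.9
clock: 21.5
ee_pos: [0.6311, 0.2308, 0.0464]
orientation: [0.0, 0.724, 0.69, 0.001]
contact_force: [0.4, 0.2, 0.8]
opening: 0.6
gripper_force: 0.0
t 21.5 shift [ 172.  -196.5    3.1] turn (array([ 0.01, -0.  , -0.12]), 'q6 0.78') alt (array([-0.000e+00, -2.000e-02,  2.238e+01]), 'q6 -2.36') pos [631.1 230.8  46.4] op 0.6
```

```bash
python3 -m creep '[[[172,-196.5,3,0,0,-0.12,0.6],[172,-196.5,3,0,0,-0.12,0.6],[172,-196.5,3,0,0,-0.12,0.6],[172,-196.5,3,0,0,-0.12,0.6],[172,-196.5,3,0,0,-0.12,0.6],[172,-196.5,3,0,0,-0.12,0.6],[172,-196.5,3,0,0,-0.12,0.6]]]';  python3 go.py 443 412 -23 178.2
python3 - <<'E'
from m import *
p,d=eyes.camera('top'); 
print('quoin2',*rect('top',d,(238,180),11,.0145,.03)); print(*rect('top',d,(168,245),32))
E
```

```text
clock: 22.38
ee_pos: [0.4436, 0.4108, 0.0419]
orientation: [0.0, 0.718, 0.696, -0.0]
contact_force: [-0.2, 0.3, -0.1]
opening: 0.6
gripper_force: 0.0
t 22.375 shift [ 1.2 -0.6 64.9] turn (array([-0.  ,  0.  , -0.01]), 'q6 0.78') alt (array([1.000e-02, 0.000e+00, 2.249e+01]), 'q6 -2.36') pos [443.6 410.8  41.9] op 0.6
quoin2 115 [630. 228.] [629.5 228.8  21.7] [18. 49.] 87.1 87.1
277 [442. 398.] [442.1 396.8  16.3] [30. 72.] 88.1 89.2
```

```bash
python3 -m creep '[[[1,0,40,0,0,0,0.6],[1,0,65,0,0,0,0.6],[1,0,65,0,0,0,0.6],[1,0,65,0,0,0,0],[1,0,65,0,0,0,0],[1,0,65,0,0,0,0],[1,0,65,0,0,0,0]]]';python3 -m creep '[[[0,0,-30,0,0,0,0],[0,0,-65,0,0,0,0],[0,0,-65,0,0,0,0],[0,0,-65,0,0,0,0]]]'; python3 go.py 650 -8 43 -1.3
```

```text
clock: 23.3
ee_pos: [0.444, 0.4136, -0.0211]
orientation: [0.0, 0.718, 0.696, 0.001]
contact_force: [0.5, -2.0, 6.7]
opening: 0.324
gripper_force: 59.9
clock: 23.8
ee_pos: [0.4421, 0.4127, 0.0416]
orientation: [-0.0, 0.718, 0.696, -0.0]
contact_force: [-0.5, -0.9, -0.3]
opening: 0.321
gripper_force: 59.2
t 23.8 shift [-414.1  220.8   -1.3] turn (array([-0.  ,  0.  , -0.06]), 'q6 0.01') alt (array([0.000e+00, 1.000e-02, 2.244e+01]), 'q6 -3.13') pos [442.1 412.7  41.6] op 0.32
```

```bash
python3 -m creep '[[[-414,221,0,0,0,-0.06,0],[-414,221,0,0,0,-0.06,0],[-414,221,0,0,0,-0.06,0],[-414,221,0,0,0,-0.06,0],[-414,221,0,0,0,-0.06,0],[-414,221,0,0,0,-0.06,0],[-414,221,0,0,0,-0.06,0],[-414,221,0,0,0,-0.06,0],[-414,221,0,0,0,-0.06,0],[-414,221,0,0,0,-0.06,0]]]'; python3 go.py 650 -8 -16.5 -1.3
```

```text
clock: 25.05
ee_pos: [0.6491, -0.0071, 0.0405]
orientation: [-0.001, 0.715, 0.699, -0.001]
contact_force: [-0.3, 0.1, -0.4]
opening: 0.324
gripper_force: 59.3
t 25.05 shift [-0.9  1.1 57. ] turn (array([-0.02, -0.01, -0.  ]), 'q6 0.01') alt (array([-1.00e-02,  4.00e-02,  2.25e+01]), 'q6 -3.13') pos [649.1  -7.1  40.5] op 0.32
```

```bash
python3 -m creep '[[[-1,1,30,0,0,0,0],[-1,1,52,0,0,0,0],[-1,1,57,0,0,0,0],[-1,1,57,0,0,0,0],[-1,1,57,0,0,0,0]]]';python3 -m creep '[[[0,0,0,0,0,0,0.46],[0,0,0,0,0,0,0.46],[0,0,-20,0,0,0,0.46],[0,0,-60,0,0,0,0.46],[0,0,-60,0,0,0,0.6],[0,0,-60,0,0,0,0.6]]]';  python3 go.py 425 -415 41 32
```

```text
clock: 25.68
ee_pos: [0.6522, -0.0085, -0.0143]
orientation: [0.0, 0.715, 0.699, 0.0]
contact_force: [-0.4, -0.7, -0.9]
opening: 0.323
gripper_force: 59.3
clock: 26.42
ee_pos: [0.6521, -0.0089, 0.0463]
orientation: [0.001, 0.715, 0.699, 0.0]
contact_force: [-0.7, 0.5, 0.4]
opening: 0.603
gripper_force: 0.0
t 26.425 shift [-411.2 -217.8    5.1] turn (array([ 0.01,  0.  , -4.16]), 'q6 -1.33') alt (array([ 1.000e-02, -1.000e-02,  1.834e+01]), 'q6 1.81') pos [652.1  -8.9  46.3] op 0.6
```

```bash
python3 -m creep '[[[-411,-218,5,0,0,-4.16,0.6],[-411,-218,5,0,0,-4.16,0.6],[-411,-218,5,0,0,-4.16,0.6],[-411,-218,5,0,0,-4.16,0.6],[-411,-218,5,0,0,-4.16,0.6],[-411,-218,5,0,0,-4.16,0.6],[-411,-218,5,0,0,-4.16,0.6],[-411,-218,5,0,0,-4.16,0.6],[-411,-218,5,0,0,-4.16,0.6],[-411,-218,5,0,0,-4.16,0.6]]]';  python3 go.py 425 -415 -22 32
python3 - <<'E'
from m import *
p,d=eyes.camera('top'); 
print('block1',*rect('top',d,(320,178),22,.0145,.03)); print(*rect('top',d,(464,259),25))
E
```

```text
clock: 27.68
ee_pos: [0.424, -0.4136, 0.0392]
orientation: [-0.001, 0.485, 0.874, 0.001]
contact_force: [0.6, 0.7, -0.4]
opening: 0.605
gripper_force: 0.0
t 27.675 shift [-1.8  0.1 61.2] turn (array([ 0.  , -0.02, -0.01]), 'q6 -1.33') alt (array([-2.000e-02, -0.000e+00,  2.249e+01]), 'q6 1.81') pos [ 424.  -413.6   39.2] op 0.6
block1 381 [653.  -9.] [651.   -8.8  20.7] [ 34. 100.] 88.8 88.8
270 [ 418. -402.] [ 416.7 -400.3   16.4] [32. 72.] -57.0 -58.3
```

```bash
python3 -m creep '[[[-1,0,40,0,0,0,0.6],[-1,0,61,0,0,0,0.6],[-1,0,61,0,0,0,0.6],[-1,0,61,0,0,0,0],[-1,0,61,0,0,0,0],[-1,0,61,0,0,0,0],[-1,0,61,0,0,0,0]]]';python3 -m creep '[[[0,0,-30,0,0,0,0],[0,0,-65,0,0,0,0],[0,0,-65,0,0,0,0],[0,0,-65,0,0,0,0]]]'; python3 go.py 583 -6 43 -1.3
```

```text
clock: 28.6
ee_pos: [0.4258, -0.4166, -0.0193]
orientation: [0.001, 0.485, 0.875, -0.0]
contact_force: [-0.1, 1.6, 6.0]
opening: 0.314
gripper_force: 59.9
clock: 29.1
ee_pos: [0.4245, -0.4152, 0.0436]
orientation: [-0.0, 0.485, 0.874, 0.0]
contact_force: [-0.1, 0.5, -0.8]
opening: 0.317
gripper_force: 59.1
t 29.1 shift [263.2 351.1   0.8] turn (array([-0.  , -0.  ,  4.16]), 'q6 0.01') alt (array([ 1.000e-02, -0.000e+00, -1.834e+01]), 'q6 -3.13') pos [ 424.5 -415.2   43.6] op 0.32
```

```bash
python3 -m creep '[[[263,351,0,0,0,4.16,0],[263,351,0,0,0,4.16,0],[263,351,0,0,0,4.16,0],[263,351,0,0,0,4.16,0],[263,351,0,0,0,4.16,0],[263,351,0,0,0,4.16,0],[263,351,0,0,0,4.16,0],[263,351,0,0,0,4.16,0],[263,351,0,0,0,4.16,0],[263,351,0,0,0,4.16,0]]]'; python3 go.py 583 -6 -15 -1.3
```

```text
clock: 30.35
ee_pos: [0.5823, -0.008, 0.0433]
orientation: [-0.001, 0.716, 0.699, -0.001]
contact_force: [0.2, -0.2, -0.6]
opening: 0.316
gripper_force: 59.2
t 30.35 shift [ 2.   0.7 58.3] turn (array([-0.01,  0.  , -0.01]), 'q6 0.01') alt (array([0.000e+00, 2.000e-02, 2.249e+01]), 'q6 -3.13') pos [582.3  -8.   43.3] op 0.32
```

```bash
python3 -m creep '[[[2,0,30,0,0,0,0],[2,0,52,0,0,0,0],[2,0,58,0,0,0,0],[2,0,58,0,0,0,0],[2,0,58,0,0,0,0]]]';python3 -m creep '[[[0,0,0,0,0,0,0.46],[0,0,0,0,0,0,0.46],[0,0,-20,0,0,0,0.46],[0,0,-60,0,0,0,0.46],[0,0,-110,0,0,0,0.6],[0,-120,-130,0,0,0,0.6],[0,-120,-130,0,0,0,0.6],[0,-120,-130,0,0,0,0.6],[0,-120,-130,0,0,0,0.6]]]'
python3 - <<'E'
from m import *
p,d=eyes.camera('top'); p2,d2=eyes.camera('scene')
for k,s,r in (('b1',(320,174),15),('b2',(318,201),13),('q1',(238,200),10),('q2',(238,180),10),('strip',(405,193),30)): print(k,*rect('top',d,s,r if k[0]!='b' else 22,.0145,.03))
a=cv2.resize(p[90:230,210:450],None,fx=3,fy=3); b=cv2.resize(p2[150:270,220:460],None,fx=3,fy=3)[:,:720]
cv2.imwrite('pics/a5.png',np.vstack([a,b])[:600,:,::-1] if 0 else cv2.resize(np.vstack([a,b]),(553,599))[...,::-1])
E
```

```text
clock: 30.98
ee_pos: [0.5841, -0.0054, -0.013]
orientation: [0.001, 0.715, 0.699, 0.0]
contact_force: [0.1, 0.7, -0.1]
opening: 0.319
gripper_force: 59.2
clock: 32.1
ee_pos: [0.4647, -0.0021, 0.1181]
orientation: [0.002, 0.715, 0.699, 0.001]
contact_force: [0.8, -0.6, -0.4]
opening: 0.601
gripper_force: 0.0
b1 375 [651.  -9.] [651.   -8.8  20.9] [ 31. 100.] 88.7 89.4
b2 361 [584.  -5.] [583.7  -7.1  21. ] [30. 99.] 87.7 86.7
q1 94 [573. 227.] [573.2 228.4  21.2] [18. 40.] 87.1 86.9
q2 112 [629. 228.] [629.6 227.6  21.1] [18. 47.] 86.4 87.2
strip 385 [ 614. -254.] [ 613.8 -254.4   20.4] [ 22. 149.] 88.7 88.8
```

View pics/a5.png

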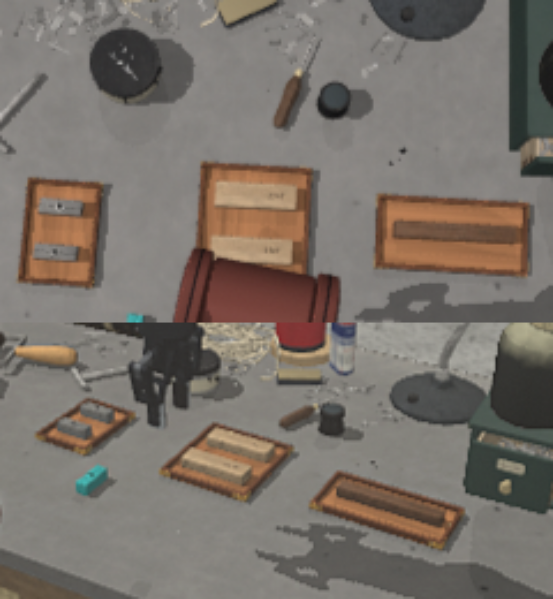

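The picture shows all five pieces flat in their trays: quoins near (57,230), blocks near (255,220) and strip near (455,232). Their tops measure about 21 mm (20.4–21.2), which is right for pieces lying on a 4 mm floor. The ink tin and loupe are where they were, and the gripper is clear.

```bash
python3 -c "
from bench import env
print(env.job_done())"
```

```text
the job is handed in; nothing more can be done
None
```

I handed the job in at about 32 s with all five pieces lying flat in their trays, and the ink tin, loupe and look-alikes left alone; the first two tries at the left block closed above it because the fingertips sit about 30 mm higher than the reported TCP, and every grasp after correcting for that held.

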